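Ready the fast camera's bench for a focus check

ROBOT

A 6-joint arm with a two-finger parallel gripper is mounted at the origin on the work surface. World frame = base frame: x ahead of the robot, y to its left, z up, the work surface at z = 0. Lengths are in m, angles in degrees, forces in N, time in s.
With the tool pointing down it reaches from about 0.325 to 0.85 m from the base axis. Payload 15.5 kg.
Tool frame: the origin (TCP) lies midway between the tips of the shut fingers; the grasp point (between the pads) lies 19 mm behind it; y points along the fingers, x is the direction in which the jaws open and shut, and the axes are right-handed (so a half turn about y gives the same grasp; the last joint's range is limited). The gripper opens to 91 mm and grips with 3 to 60 N. Pads are 32 mm wide; open, the fingers measure 118 mm over their backs; the gripper's body (76 mm by 178 mm) begins 60 mm behind the grasp point.
Start: joints at [60.476, 28.281, 77.091, -0, 74.628, -5.472], TCP at [0.255, 0.571, 0.214] pointing down, gripper open.
Joint ranges: [-166.48, 166.48], [-47.26, 123.95], [12.59, 153.08], [-70.14, 250.14], [6.76, 159.57], [-176.63, 176.63]. Speed limits (degrees/s): [108.29, 108.29, 147.25, 172.46, 172.46, 172.46].

INTERFACE

Orientations are given as a 3x3 rotation matrix whose columns are the frame's x, y, z axes.
In Python, from bench import ctrl gives the robot as it stands. The module is installed in compiled form; this text tells all that it offers. Calls block until the motion is done:
- ctrl.goto(position, orientation): joint-space move of the TCP to a pose.
- ctrl.move_l(position, vel=0.15, ori=None, contact_N=None): straight line of the TCP; ori=None keeps the orientation; vel is the mean speed in m/s. With contact_N (N) it stops when the force on the tool has changed by that much, and returns True; else False.
- ctrl.movej(angles): joint-space move.
- ctrl.command_gripper(opening): opening from 0.0 (shut) to 1.0 (fully open); the grip force is fixed at half the most; returns when the fingers have stopped.
- ctrl.sleep(seconds).
- ctrl.ik(position, orientation): joint angles nearest the present ones, or None.
- ctrl.read_camera(name): name is "scene" or "side" or "wrist"; returns the picture (384x512x3 uint8, blue, green, red); there is no depth.
- ctrl.camera_params(name): a dict with "fx", "fy", "cx", "cy" (pixels), "pose" (4x4, takes a point from camera to world coordinates); the wrist camera has in their place "T_tool_cam" (4x4, takes a point from camera to tool coordinates, whose origin is the TCP and whose axes are the tool frame's). Camera axes: x right, y up, looking along -z (the intrinsics and any distortion apply to the point x, -y, -z); pixel columns grow to the right and rows downward; lengths in m; the calibration is good to about 2 mm. A picture is of the moment at which its call begins: read the wrist's pose just before it. camera_params takes no time and is no camera call.
A pose or a line that the arm cannot do raises ctrl.MotionError and nothing moves.
- ctrl.sign_off(): hands the job in, once; it reports no verdict.
Readings, each from a call of its own:
- ctrl.current_t(): time.
- ctrl.current_q(): joint angles.
- ctrl.current_dq(): joint speeds.
- ctrl.current_effort(): joint torques, N m.
- ctrl.current_tool_pos(): TCP position.
- ctrl.current_eef_rot(): TCP orientation.
- ctrl.current_contact_force(): force on the tool from outside, world axes, zero at the start.
- ctrl.current_wrist_torque(): the same for the moment, N m.
- ctrl.current_grip_width(): opening from 0.0 (shut) to 1.0 (fully open).
Only numpy, scipy, OpenCV 4.12 (cv2) and the standard library are available. Lean on these libraries where they do the work, as an engineer would, in place of code of your own. Each camera call takes 0.05 s, during which the arm holds its last target.

TASK

Get the camera bench ready for a focus check: stand the fallen focus target upright in the middle of the narrow raised carriage on the rail, its foot square to the carriage and its plate facing the camera, and put every post-mounted optic left out on the bench back into its own storage pocket, the one cut for its foot, upright and fully home. Leave the screwdriver, the jar and the meter where they are.

Things in the scene. Friction and masses are not known exactly. Their poses are not given: they have to be found in the camera images.
- lens: A post-mounted lens mount: ROUND foot 60 mm across; head is an upright disc 50 mm across and 14 mm thick (glass both sides), centre 89 mm up, top 114 mm up. Foot 14 mm thick, post 16 mm, about 0.42 kg, heavy foot. Origin: centre of the foot's underside; z up; x along the head's thickness. Starts standing, any yaw; may be absent.
- mirror: A post-mounted mirror mount: SQUARE foot 56 x 56 mm; head is an upright square block 46 wide, 46 tall, 20 mm thick, centre 91 mm up, top 114 mm up; two 10 mm knobs stick 12 mm out of its +x face, low down (73 mm up). Foot 14 mm thick, post 16 mm, about 0.42 kg, heavy foot. Origin: centre of the foot's underside; z up; x along the head's thickness. Starts standing, any yaw; may be absent.
- cube: A post-mounted beamsplitter cube: small ROUND foot 44 mm across; head is a 34 mm cube, centre 87 mm up, top 104 mm up. Foot 14 mm thick, post 16 mm, about 0.34 kg, heavy foot. Origin: centre of the foot's underside; z up; x along the head's thickness. Starts standing, any yaw; may be absent.
- slit: A post-mounted slit: RECTANGULAR foot 36 mm (x) by 72 mm (y); head is a narrow upright plate 32 wide, 56 tall, 10 mm thick, centre 88 mm up, top 116 mm up. Foot 14 mm thick, post 16 mm, about 0.34 kg, heavy foot. Origin: centre of the foot's underside; z up; x along the head's thickness. Starts standing, any yaw; may be absent.
- iris: A post-mounted iris: small SQUARE foot 40 x 40 mm; head is an upright disc 36 mm across and 12 mm thick, centre 86 mm up, top 104 mm up. Foot 14 mm thick, post 16 mm, about 0.28 kg, heavy foot. Origin: centre of the foot's underside; z up; x along the head's thickness. Starts standing, any yaw; may be absent.
- floor_lens (a point): Floor centre of the lens's storage pocket: a round, 67 mm across recess, 10 mm deep, floor 10 mm and rim 20 mm above the bench, in a fixed grey block 82 x 84 mm; z up, x and y as those of the stored optic. Five blocks side by side along y, 88 mm apart, order varies. A white card sloping down at each block's +x side shows the optic's outline.
- floor_mirror (a point): Floor centre of the mirror's storage pocket: a square, 63 x 63 mm recess, 10 mm deep, floor 10 mm and rim 20 mm above the bench, in a fixed grey block 82 x 84 mm; z up, x and y as those of the stored optic. Five blocks side by side along y, 88 mm apart, order varies. A white card sloping down at each block's +x side shows the optic's outline.
- floor_cube (a point): Floor centre of the cube's storage pocket: a round, 51 mm across recess, 10 mm deep, floor 10 mm and rim 20 mm above the bench, in a fixed grey block 82 x 84 mm; z up, x and y as those of the stored optic. Five blocks side by side along y, 88 mm apart, order varies. A white card sloping down at each block's +x side shows the optic's outline.
- floor_slit (a point): Floor centre of the slit's storage pocket: a rectangular, 43 mm (x) by 79 mm (y) recess, 10 mm deep, floor 10 mm and rim 20 mm above the bench, in a fixed grey block 82 x 84 mm; z up, x and y as those of the stored optic. Five blocks side by side along y, 88 mm apart, order varies. A white card sloping down at each block's +x side shows the optic's outline.
- floor_iris (a point): Floor centre of the iris's storage pocket: a square, 47 x 47 mm recess, 10 mm deep, floor 10 mm and rim 20 mm above the bench, in a fixed grey block 82 x 84 mm; z up, x and y as those of the stored optic. Five blocks side by side along y, 88 mm apart, order varies. A white card sloping down at each block's +x side shows the optic's outline.
- target: Focus target: square foot 54 x 54 mm, 14 thick; post 16 mm; upright square plate 54 x 54 mm, 12 thick, dots on both faces, its centre 89 mm and top 116 mm above the foot's underside; 0.36 kg, heavy foot. Origin: centre of the foot's underside; z from foot to plate; x along the plate's thickness. Starts fallen: lying on a flat side of foot and plate, z and x level, origin 27 mm above the bench.
- carriage_top (a point): Centre of the flat, rimless top of the carriage fixed on the rail: 60 mm (x) by 56 mm (y), 62 mm above the bench. z up, y along the rail towards the camera, x across it. The rail is 60 mm wide and 30 mm high. The camera on the rail is 110 wide, 190 mm high, its lens front at least 250 mm from the carriage's centre.
- driver: Bystander: screwdriver 170 mm long lying on the bench beyond the storage pockets. Origin under its middle.
- screw_jar: Bystander: clear jar of 56 mm diameter, 70 mm tall, beyond the storage pockets. Origin: centre of its underside.
- meter: Bystander: grey hand-held meter 75 x 130 x 32 mm lying on the bench at the robot's right. Origin: centre of its underside.
There are look-alikes about, which are no part of the job. What is shaped like the cube but purple or yellow is not meant.

How it is judged (in metres and radians):
At the end, for the whole second after the job is handed in: Each optic present stands upright (3 degrees) in its own pocket, foot on the floor (4 mm) and within 8 mm of its centre; the target stands upright on the carriage within 12 mm of its centre, its plate facing along the rail within 11 degrees (either face); all at rest, released (horizontal distance between lens and floor_lens below 0.008 m and z of lens in the frame of floor_lens below 0.004 m and angle between each of lens, mirror, cube, slit, iris, target's own z axis and vertical below 0.06 rad and linear speed of each of lens, mirror, cube, slit, iris, target below 0.03 m/s and horizontal distance between mirror and floor_mirror below 0.008 m and z of mirror in the frame of floor_mirror below 0.004 m and horizontal distance between cube and floor_cube below 0.008 m and z of cube in the frame of floor_cube below 0.004 m and horizontal distance between slit and floor_slit below 0.008 m and z of slit in the frame of floor_slit below 0.004 m and horizontal distance between iris and floor_iris below 0.008 m and z of iris in the frame of floor_iris below 0.004 m and horizontal distance between target and carriage_top below 0.012 m and z of target in the frame of carriage_top between -0.006 and 0.006 m and angle between the x axis of target and the y axis of carriage_top, either way round below 0.2 rad); the robot touches nothing.
It fails at once if the driver is moved more than 30 mm (distance of driver from where it was at the start of the episode above 0.03 m).
It fails at once if the screw jar is moved more than 30 mm (distance of screw_jar from where it was at the start of the episode above 0.03 m).
It fails at once if the meter is moved more than 30 mm (distance of meter from where it was at the start of the episode above 0.03 m).
Of lens, mirror, cube, slit, iris only 4 to 5 are there at a start; the rules pass over those that are not, and their reading is None.
At some moment in a run one of lens, mirror, cube, slit, iris may be knocked a few centimetres aside while the robot is not near it.
Once in a run the grip may slacken for a moment while it holds something.
It also fails if it takes over 210 s, if anything falls off the work surface, if the arm or the gripper's body presses on something with over 40 N, if the wrist force passes 120 N, or if a joint passes its speed limit or range.

## Working session

There is one attempt and no reset: what is moved stays moved. The work goes in short steps, each a Python script; the robot and the scene stay as the last script left them, time stands still between calls to the robot, and variables do not carry over. Pictures are saved under pics/ and viewed, and the job is handed in when it is done.

```bash
mkdir -p pics; ls
python3 - <<'E'
from bench import ctrl
import cv2
for n in ("scene","side","wrist"):
    im=ctrl.read_camera(n); cv2.imwrite(f"pics/{n}0.png",im)
    p=ctrl.camera_params(n); print(n,{k:(v.round(3).tolist() if hasattr(v,'round') and not isinstance(v,float) else v) for k,v in p.items()})
print(ctrl.current_t(),ctrl.current_tool_pos(),ctrl.current_eef_rot())
E
```

```text
pics
scene {'fx': 405.40766188133745, 'fy': 405.40766188133745, 'cx': 256.13025076356394, 'cy': 194.82618279470006, 'pose': [[-0.478, -0.692, 0.541, 1.157], [0.878, -0.38, 0.29, 0.23], [0.005, 0.614, 0.789, 0.968], [0.0, 0.0, 0.0, 1.0]]}
side {'fx': 379.0978083575635, 'fy': 379.0978083575635, 'cx': 260.8987278974068, 'cy': 194.37318865707883, 'pose': [[-0.983, 0.147, -0.106, 0.433], [-0.181, -0.78, 0.599, 0.495], [0.005, 0.608, 0.794, 0.858], [0.0, 0.0, 0.0, 1.0]]}
wrist {'fx': 325.0947967675561, 'fy': 325.0947967675561, 'cx': 258.7859167153964, 'cy': 192.88541343864406, 'T_tool_cam': [[1.0, -0.0, 0.0, 0.0], [0.0, 0.286, -0.958, -0.172], [0.0, 0.958, 0.286, 0.081], [0.0, 0.0, 0.0, 1.0]]}
0.15 [0.25460613 0.5704877  0.21348022] [[ 4.07581146e-01 -4.50064422e-04 -9.13168882e-01]
 [ 9.13168536e-01 -7.99626640e-04  4.07581386e-01]
 [-9.13632045e-04 -9.99999579e-01  8.50719263e-05]]
```

View pics/scene0.png

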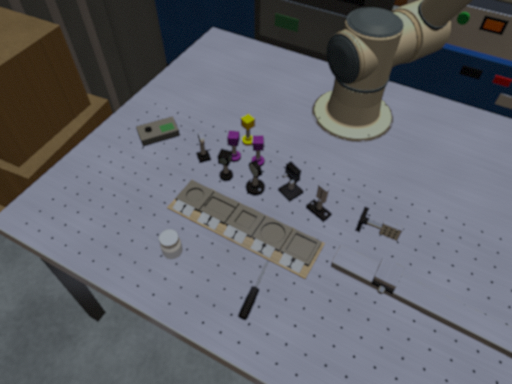

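View pics/side0.png

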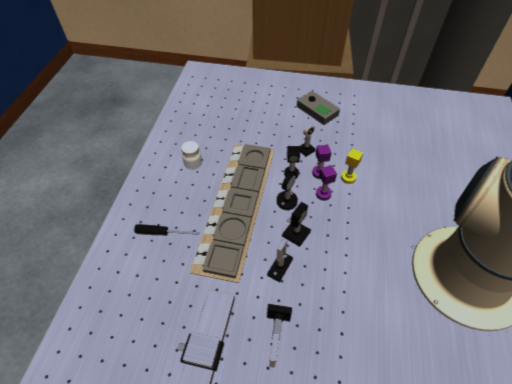

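View pics/wrist0.png

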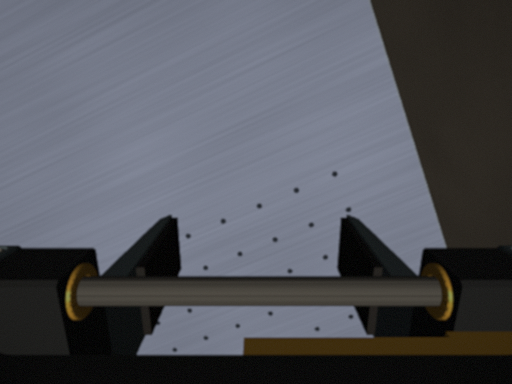

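```bash
cat > h.py <<'E'
from bench import ctrl
import cv2, numpy as np
def snap(n,name=None):
    pose=None
    if n=='wrist':
        T=np.eye(4);T[:3,:3]=ctrl.current_eef_rot();T[:3,3]=ctrl.current_tool_pos()
        p=ctrl.camera_params(n);pose=T@np.array(p['T_tool_cam'])
    else:
        p=ctrl.camera_params(n);pose=np.array(p['pose'])
    im=ctrl.read_camera(n)
    if name: cv2.imwrite('pics/'+name,im)
    return im,(p['fx'],p['fy'],p['cx'],p['cy'],pose)
def ray(c,u,v):
    fx,fy,cx,cy,P=c
    d=P[:3,:3]@np.array([(u-cx)/fx,-(v-cy)/fy,-1.0]);return P[:3,3],d/np.linalg.norm(d)
def onz(c,u,v,z):
    o,d=ray(c,u,v);return o+d*(z-o[2])/d[2]
def proj(c,X):
    fx,fy,cx,cy,P=c
    q=P[:3,:3].T@(np.array(X)-P[:3,3]);return np.array([cx+fx*q[0]/-q[2],cy-fy*q[1]/-q[2]])
def tri(rays):
    A=np.zeros((3,3));b=np.zeros(3)
    for o,d in rays:
        M=np.eye(3)-np.outer(d,d);A+=M;b+=M@o
    x=np.linalg.solve(A,b)
    return x,max(np.linalg.norm((np.eye(3)-np.outer(d,d))@(x-o)) for o,d in rays)
def cam(n):
    p=ctrl.camera_params(n);return (p['fx'],p['fy'],p['cx'],p['cy'],np.array(p['pose']))
def down(yaw):
    # jaw axis x at yaw (deg) in world, y down
    a=np.radians(yaw);x=np.array([np.cos(a),np.sin(a),0]);y=np.array([0,0,-1.]);return np.stack([x,y,np.cross(x,y)],1)
def crop(im,x0,y0,x1,y1,k,name):
    cv2.imwrite('pics/'+name,cv2.resize(im[y0:y1,x0:x1],None,fx=k,fy=k,interpolation=cv2.INTER_CUBIC))
E
python3 - <<'E'
from h import *
s=cv2.imread('pics/scene0.png');d=cv2.imread('pics/side0.png')
crop(s,130,100,410,310,2.8,'c1.png');crop(d,120,80,380,384,1.95,'c2.png')
E
```

```text
(no output)
```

View pics/c1.png

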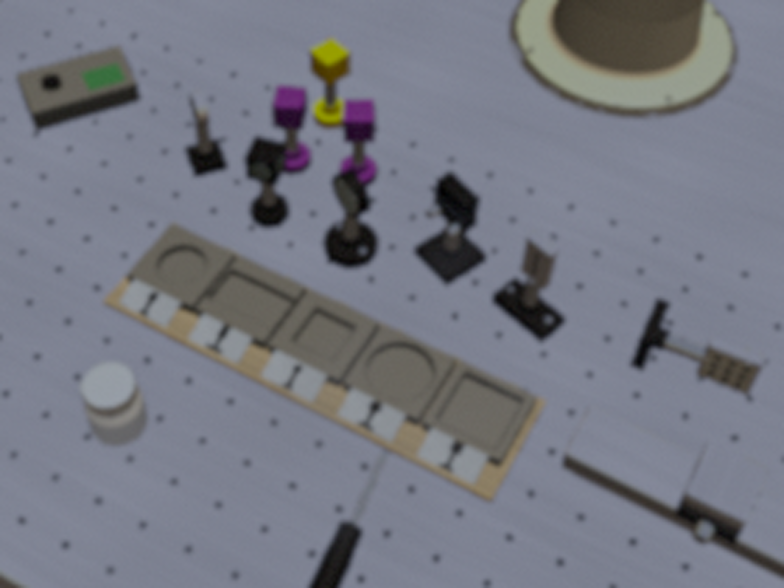

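View pics/c2.png

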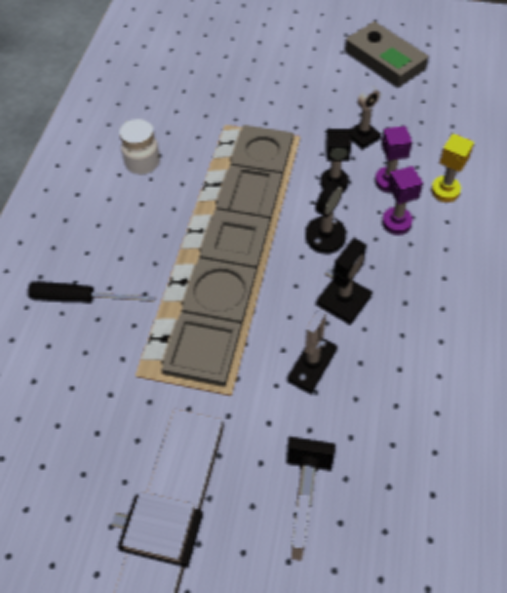

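Run:
```python
from h import *
s=cv2.imread('pics/scene0.png');d=cv2.imread('pics/side0.png')
crop(s,320,190,512,370,4,'c3.png');crop(d,150,270,330,384,4,'c4.png')
cs=cam('scene');cd=cam('side')
for n,c,pts in(('s',cs,[(204,157),(226,175),(255,187),(290,190),(318,209),(363,220)]),('d',cd,[(308,150),(291,174),(287,200),(297,233),(280,266),(279,312)])):
    print(n,[onz(c,*p,0.0)[:2].round(3).tolist() for p in pts])
print([onz(cs,*p,0.02)[:2].round(3).tolist() for p in [(195,194),(221,206),(247,219),(273,233),(302,247)]])
```

```text
s [[0.438, -0.349], [0.469, -0.246], [0.468, -0.143], [0.427, -0.044], [0.452, 0.059], [0.425, 0.189]]
d [[0.434, -0.351], [0.473, -0.243], [0.472, -0.146], [0.43, -0.043], [0.46, 0.061], [0.445, 0.176]]
[[0.591, -0.279], [0.592, -0.188], [0.595, -0.1], [0.602, -0.014], [0.604, 0.075]]
```

View pics/c3.png

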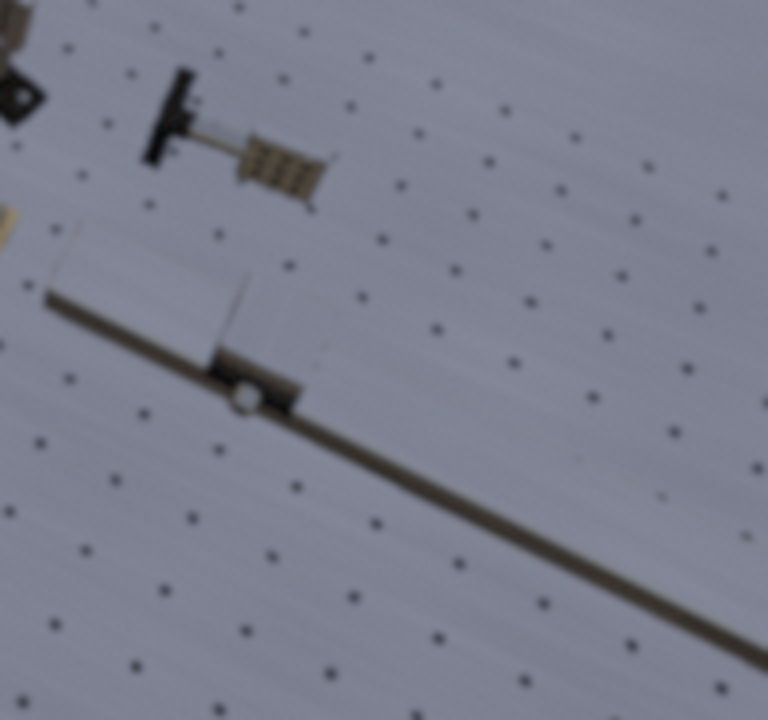

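View pics/c4.png

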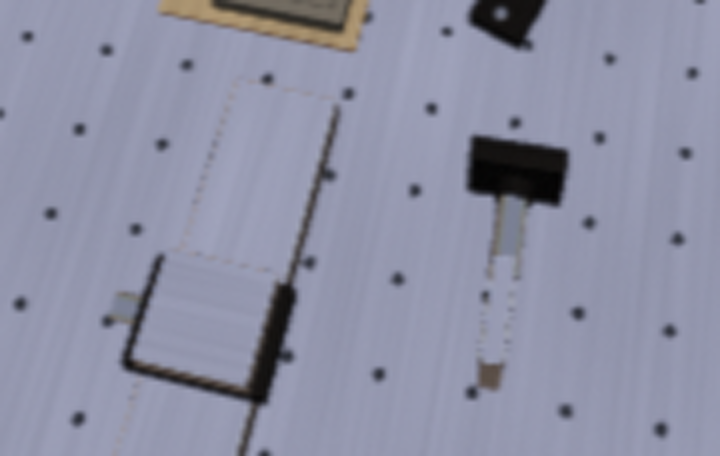

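Run:
```python
from h import *
import pickle
D={}
for i,(x,y) in enumerate([(0.50,0.18),(0.47,-0.02),(0.47,-0.22)]):
    for yaw in (-90,90):
        q=ctrl.ik([x,y,0.27],down(yaw)); print(x,y,yaw,None if q is None else np.round(q,0))
```

```text
0.5 0.18 -90 [ 13.  18.  86.  -0.  77. 103.]
0.5 0.18 90 [ 13.  18.  86.  -0.  77. -77.]
0.47 -0.02 -90 [-10.  12.  93.  -0.  74.  80.]
0.47 -0.02 90 [ -10.   12.   93.   -0.   74. -100.]
0.47 -0.22 -90 [-32.  17.  87.  -0.  76.  58.]
0.47 -0.22 90 [ -32.   17.   87.   -0.   76. -122.]
```

Run:
```python
from h import *
import pickle
D={}
for i,(x,y) in enumerate([(0.45,0.20),(0.45,0.04),(0.45,-0.14),(0.45,-0.28)]):
    ctrl.goto([x,y,0.27],down(-90)); D[i]=snap('wrist',f'w{i}.png')
pickle.dump(D,open('D.pkl','wb'));print(ctrl.current_t())
a=[cv2.resize(D[i][0],(400,300),interpolation=cv2.INTER_AREA) for i in range(4)]
cv2.imwrite('pics/wall.png',np.vstack([np.hstack(a[:2]),np.hstack(a[2:])]))
```

```text
4.1833
```

View pics/wall.png

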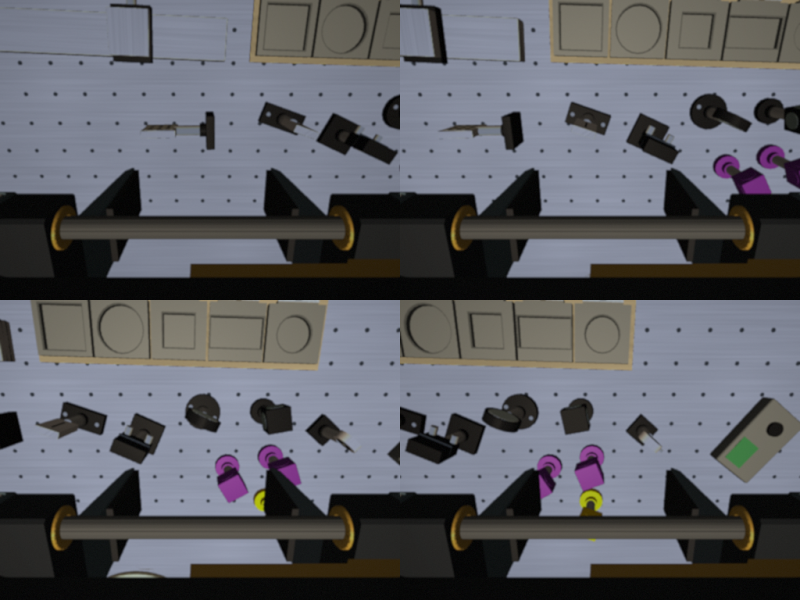

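Run:
```python
from h import *
def g(im,x0,y0,x1,y1,k,n):
    c=cv2.resize(im[y0:y1,x0:x1],None,fx=k,fy=k,interpolation=cv2.INTER_CUBIC)
    c=np.clip(c.astype(float)*1.4+10,0,255).astype(np.uint8)
    for x in range((x0+19)//20*20,x1,20):
        cv2.putText(c,str(x),(int((x-x0)*k)+2,9),0,.33,(0,0,255),1);cv2.line(c,(int((x-x0)*k),0),(int((x-x0)*k),600),(0,0,255) if 0 else (0,200,255),1)if x%20==0 and 0 else cv2.line(c,(int((x-x0)*k),0),(int((x-x0)*k),6),(0,0,255),1)
    for y in range((y0+19)//20*20,y1,20):
        cv2.putText(c,str(y),(8,int((y-y0)*k)+4),0,.33,(0,0,255),1);cv2.line(c,(0,int((y-y0)*k)),(6,int((y-y0)*k)),(0,0,255),1)
    cv2.imwrite('pics/'+n,c)
w1=cv2.imread('pics/w1.png');w2=cv2.imread('pics/w2.png')
g(w1,190,100,390,220,4,'d1.png');g(w2,220,110,480,220,3,'d2.png')
```

```text
(no output)
```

View pics/d1.png

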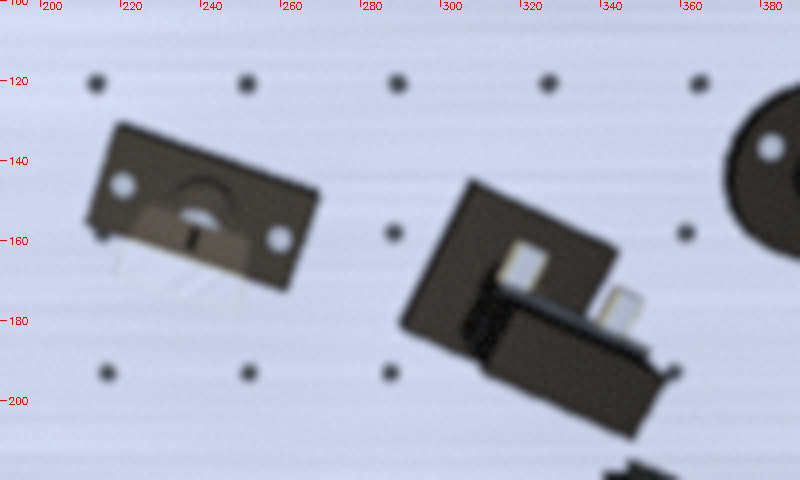

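View pics/d2.png

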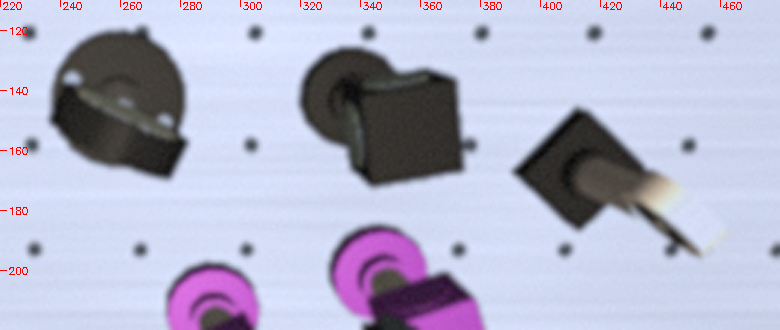

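```bash
cat > m.py <<'E'
from h import *
import pickle
D=pickle.load(open('D.pkl','rb'));c0,c1,c2,c3=[D[i][1] for i in range(4)]
def d1(*p,z=.014): return onz(c1,190+p[0]/4,100+p[1]/4,z)
def d2(*p,z=.014): return onz(c2,220+p[0]/3,110+p[1]/3,z)
def ang(a,b): v=b-a;return np.degrees(np.arctan2(v[1],v[0]))
E
python3 - <<'E'
from m import *
# slit
P=[d1(118,122,z=.0),d1(320,190,z=0.0),d1(287,291),d1(88,222)]
print('slit',np.mean(P,0),[ (round(np.linalg.norm((P[i]-P[(i+1)%4])[:2]),4),round(ang(P[i],P[(i+1)%4]),1)) for i in range(4)])
P=[d1(473,180,z=0),d1(618,250),d1(400,325)]
print('mirror',(P[1]+P[2])/2,np.linalg.norm((P[0]-P[1])[:2]),np.linalg.norm((P[0]-P[2])[:2]),ang(P[0],P[1]),ang(P[2],P[0]))
print(' head top edge', ang(d1(490,372,z=.114),d1(632,438,z=.114)))
L=[d2(52,98,z=.007),d2(186,98),d2(119,31,z=0),d2(119,165)]
print('lens',[x.round(3) for x in L],np.mean(L,0)); print(' yaw',ang(d2(70,85,z=.089),d2(187,142,z=.089)),ang(d2(52,120,z=.089),d2(170,180,z=.089)))
print('cube',d2(350,97,z=.01), d2(301,97),'head',(d2(357,88,z=.104)+d2(463,170,z=.104))/2,ang(d2(455,82,z=.104),d2(463,170,z=.104)),ang(d2(372,185,z=.104),d2(463,170,z=.104)))
P=[d2(578,107,z=0),d2(513,171,z=.007),d2(578,229)]
print('iris',(P[0]+P[2])/2,[np.linalg.norm((P[i]-P[1])[:2]) for i in(0,2)],ang(P[1],P[0]),ang(P[1],P[2]))
E
python3 - <<'E'
import sys
sys.argv=['x']
from h import *
def g(im,x0,y0,x1,y1,k,n):
    c=cv2.resize(im[y0:y1,x0:x1],None,fx=k,fy=k,interpolation=cv2.INTER_CUBIC)
    c=np.clip(c.astype(float)*1.4+10,0,255).astype(np.uint8)
    cv2.imwrite('pics/'+n,c)
g(cv2.imread('pics/w2.png'),30,0,430,100,2,'d3.png')
g(cv2.imread('pics/w0.png'),120,0,320,200,3,'d4.png')
g(cv2.imread('pics/w3.png'),0,0,320,100,2.5,'d5.png')
E
```

```text
slit [0.45995731 0.06389366 0.007     ] [(np.float64(0.0717), np.float64(-108.6)), (np.float64(0.0339), np.float64(160.6)), (np.float64(0.0701), np.float64(70.4)), (np.float64(0.0327), np.float64(-16.7))]
mirror [ 0.43345386 -0.03842752  0.014     ] 0.05190016895429808 0.05331524478273476 -114.31185864437137 -27.724782411093972
 head top edge -115.39064155376188
lens [array([ 0.472, -0.111,  0.007]), array([ 0.473, -0.17 ,  0.014]), array([ 0.501, -0.141,  0.   ]), array([ 0.443, -0.141,  0.014])] [ 0.47208763 -0.1404029   0.00875   ]
 yaw -115.96063328011918 -117.24774332625427
cube [ 0.47278901 -0.24245938  0.01      ] [ 0.47332531 -0.2200813   0.014     ] head [ 0.47429573 -0.24191858  0.104     ] -169.18233252107703 -80.28091723155921
iris [ 0.44023336 -0.34884783  0.007     ] [np.float64(0.04027453780978861), np.float64(0.03913081712220589)] -45.83998553859328 -130.4311391433281
```

View pics/d3.png

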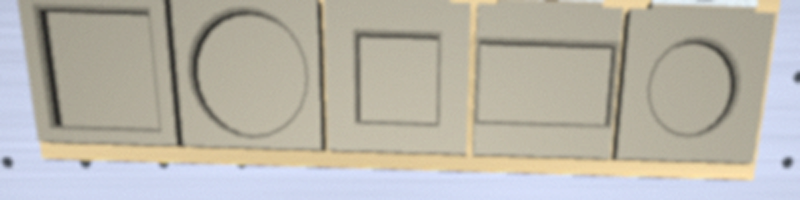

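View pics/d4.png

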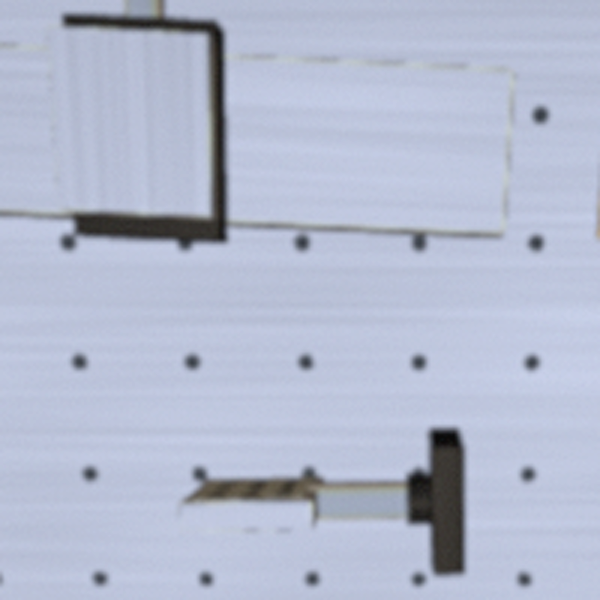

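Run:
```python
from h import *
import pickle
D=pickle.load(open('D.pkl','rb'))
for i,(x,y) in enumerate([(0.54,-0.18),(0.54,0.0),(0.54,0.16),(0.54,0.32)]):
    ctrl.goto([x,y,0.27],down(-90)); D[i+4]=snap('wrist',f'w{i+4}.png')
pickle.dump(D,open('D.pkl','wb'));print(ctrl.current_t())
def g(im,x0,y0,x1,y1,k,n):
    c=cv2.resize(im[y0:y1,x0:x1],None,fx=k,fy=k,interpolation=cv2.INTER_CUBIC)
    c=np.clip(c.astype(float)*1.4+10,0,255).astype(np.uint8)
    cv2.imwrite('pics/'+n,c)
a=[cv2.resize(D[i][0],(400,300),interpolation=cv2.INTER_AREA) for i in range(4,8)]
cv2.imwrite('pics/wall2.png',np.vstack([np.hstack(a[:2]),np.hstack(a[2:])]))
g(D[5][0],60,0,460,150,2,'e5.png')
```

```text
7.1
```

View pics/wall2.png

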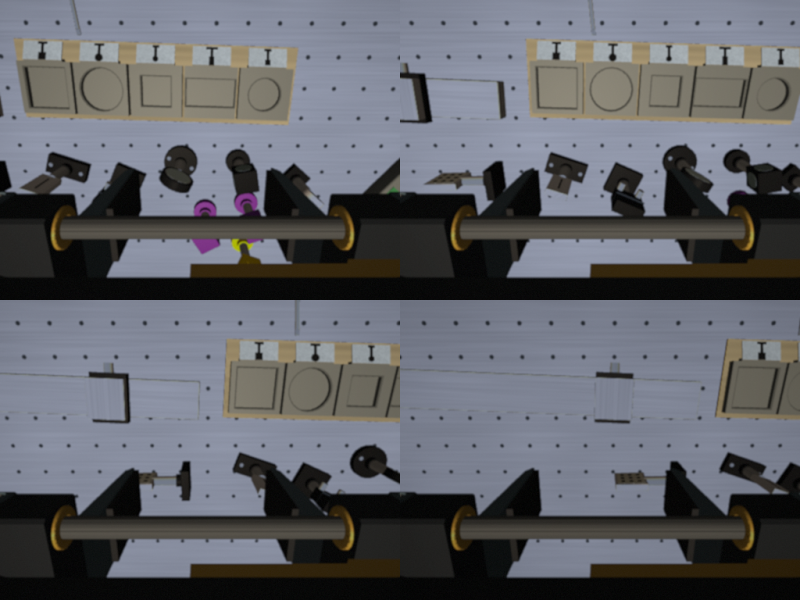

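View pics/e5.png

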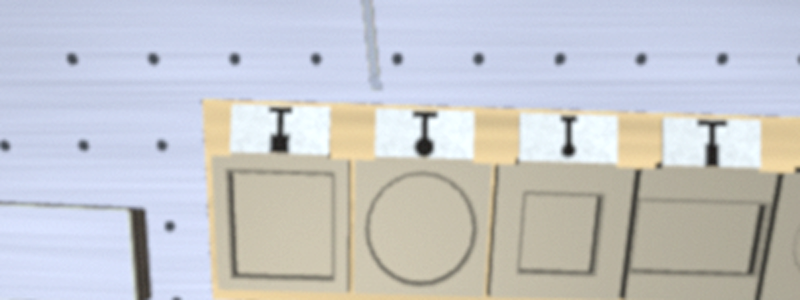

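Run:
```python
from m import *
c5=D[5][1]
e5=lambda x,y,z=.02: onz(c5,60+x/2,y/2,z)
d3=lambda x,y,z=.02: onz(c2,30+x/2,y/2,z)
A={'mirror':[(227,168),(334,173),(334,279),(230,279)],'iris':[(522,192),(601,196),(597,273),(519,271)],'slit':[(639,199),(766,205),(757,274),(630,271)],'lens':[(365,228),(420,172),(476,228),(420,285)]}
B={'mirror':[(38,8),(150,10),(162,131),(48,128)],'iris':[(355,33),(440,34),(438,125),(358,122)],'slit':[(475,40),(616,45),(610,127),(477,122)],'lens':[(191,73),(250,9),(308,73),(250,138)],'cube':[(648,87),(692,38),(737,87),(692,135)]}
for nm,S,f in(('A',A,e5),('B',B,d3)):
    for k,v in S.items():
        P=[f(*p) for p in v]; m=np.mean(P,0)
        print(nm,k,m[:2].round(4),[round(1e3*np.linalg.norm((P[i]-P[(i+1)%4])[:2]),1) for i in range(4)],[round(1e3*np.linalg.norm((P[i]-P[i+2])[:2]),1) for i in range(2)])
def px(S,k,o,s): return np.mean(S[k],0)/s+o
for k in A:
    x,e=tri([ray(c5,*px(A,k,(60,0),2)),ray(c2,*px(B,k,(30,0),2))]); print(k,'tri',x.round(4),round(e,4))
# corners of the mirror pocket..iris for block direction
P=[e5(*p) for p in [(212,156),(352,160),(497,166),(638,170),(780,175)]]
print([p[:2].round(3) for p in P],ang(P[4],P[0]))
```

```text
A mirror [0.6008 0.0726] [np.float64(65.8), np.float64(65.1), np.float64(67.1), np.float64(68.0)] [np.float64(93.3), np.float64(94.8)]
A iris [ 0.5961 -0.1034] [np.float64(49.4), np.float64(47.6), np.float64(50.3), np.float64(48.7)] [np.float64(71.4), np.float64(67.2)]
A slit [ 0.5935 -0.1913] [np.float64(79.9), np.float64(42.9), np.float64(82.1), np.float64(44.5)] [np.float64(93.3), np.float64(90.7)]
A lens [ 0.599  -0.0151] [np.float64(48.1), np.float64(49.0), np.float64(50.1), np.float64(50.2)] [np.float64(70.1), np.float64(69.5)]
B mirror [0.6002 0.0723] [np.float64(64.5), np.float64(65.3), np.float64(68.8), np.float64(64.9)] [np.float64(91.4), np.float64(94.8)]
B iris [ 0.5956 -0.1038] [np.float64(49.5), np.float64(49.4), np.float64(48.3), np.float64(48.3)] [np.float64(69.2), np.float64(69.0)]
B slit [ 0.593 -0.191] [np.float64(82.6), np.float64(44.8), np.float64(80.5), np.float64(44.6)] [np.float64(94.7), np.float64(91.2)]
B lens [ 0.5984 -0.0163] [np.float64(50.8), np.float64(46.0), np.float64(52.1), np.float64(48.0)] [np.float64(69.2), np.float64(70.0)]
B cube [ 0.5913 -0.279 ] [np.float64(35.2), np.float64(39.5), np.float64(35.9), np.float64(39.4)] [np.float64(53.0), np.float64(53.3)]
mirror tri [0.6014 0.0729 0.0185] 0.0002
iris tri [ 0.5963 -0.1037  0.0184] 0.0001
slit tri [ 0.5936 -0.1911  0.0199] 0.0003
lens tri [ 0.5993 -0.0153  0.0166] 0.0001
[array([0.643, 0.113]), array([0.64 , 0.027]), array([ 0.637, -0.062]), array([ 0.634, -0.149]), array([ 0.631, -0.237])] 88.18221394089632
```

Run:
```python
from h import *
def g(im,x0,y0,x1,y1,k):
    c=cv2.resize(im[y0:y1,x0:x1],None,fx=k,fy=k,interpolation=cv2.INTER_CUBIC)
    return np.clip(c.astype(float)*1.4+10,0,255).astype(np.uint8)
a=g(cv2.imread('pics/w2.png'),30,120,230,210,4);b=g(cv2.imread('pics/w3.png'),90,110,350,210,3)[:, :800]
b=np.hstack([b,np.zeros((b.shape[0],800-b.shape[1],3),np.uint8)])
cv2.imwrite('pics/f2.png',a);cv2.imwrite('pics/f3.png',b)
g7=g(cv2.imread('pics/w6.png'),100,70,300,220,4);cv2.imwrite('pics/f6.png',g7)
g7=g(cv2.imread('pics/w7.png'),200,70,400,220,4);cv2.imwrite('pics/f7.png',g7)
```

```text
(no output)
```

View pics/f2.png

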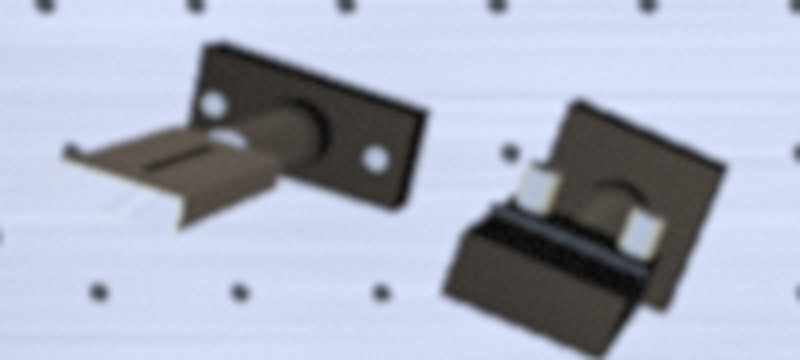

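View pics/f3.png

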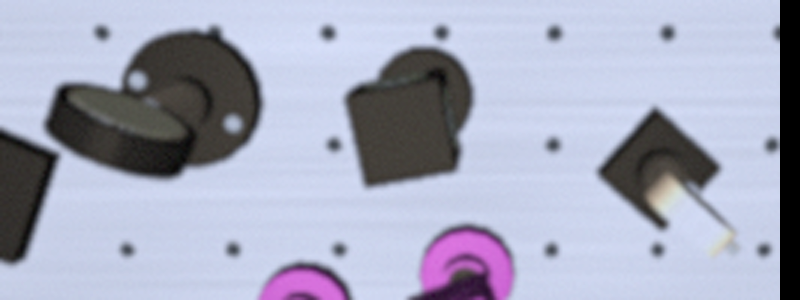

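View pics/f6.png

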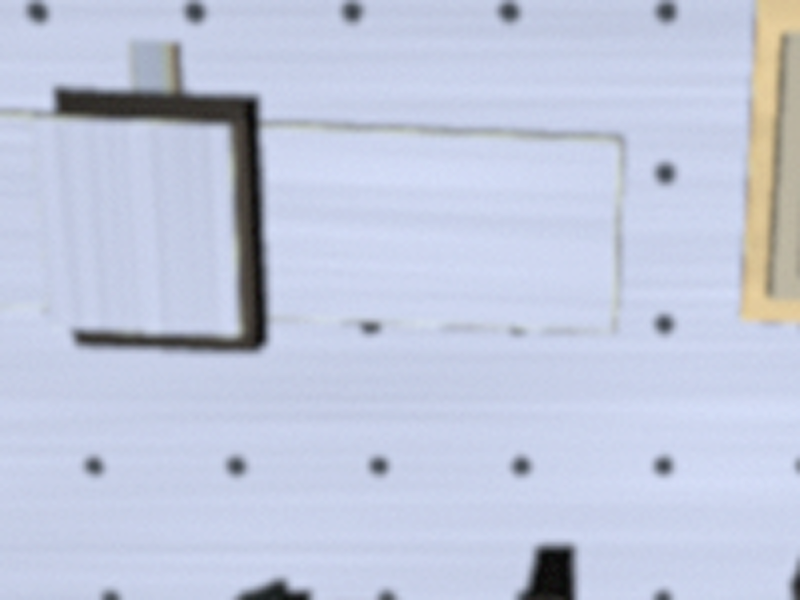

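View pics/f7.png

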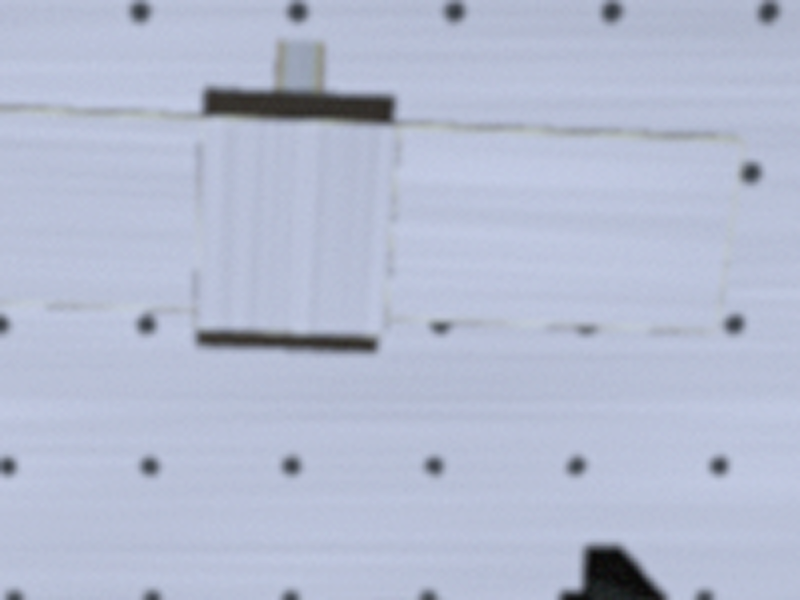

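Run:
```python
from m import *
c6,c7=D[6][1],D[7][1]
d1p=lambda x,y:(c1,190+x/4,100+y/4); d2p=lambda x,y:(c2,220+x/3,110+y/3); f2p=lambda x,y:(c2,30+x/4,120+y/4); f3p=lambda x,y:(c3,90+x/3,110+y/3)
f6p=lambda x,y:(c6,100+x/4,70+y/4); f7p=lambda x,y:(c7,200+x/4,70+y/4)
def T(n,a,b):
    x,e=tri([ray(*a),ray(*b)]);print(n,x.round(4),round(e,4));return x
T('carr +x-y',f7p(393,122),f6p(235,124));T('carr -x-y',f7p(381,338),f6p(242,338))
P=[onz(*f7p(*p),.062) for p in [(204,117),(393,122),(381,338),(198,331)]]
print(np.mean(P,0),[np.linalg.norm(P[i]-P[(i+1)%4]).round(4) for i in range(4)],ang(P[1],P[0]),ang(P[2],P[3]))
print('rail edge ang',ang(onz(*f7p(740,138),.03),onz(*f7p(0,105),.03)))
T('mirror foot',d1p(618,250),f2p(726,168)); T('mirror headtop',d1p(632,438),f2p(600,357))
T('slit foot',d1p(88,222),f2p(195,125)); T('slit head L',d1p(0,0),f2p(0,0)) if 0 else 0
T('cube head',d2p(463,170),f3p(457,167));T('cube head',d2p(372,185),f3p(365,185))
T('lens foot',d2p(119,98),f3p(192,97));T('iris foot L',d2p(513,171),f3p(598,172));T('iris bottom',d2p(578,229),f3p(661,228))
# second-view estimates
print('slit f2',[onz(*f2p(*p),z) for p,z in [((210,42),0),((428,110),0),((400,210),.0),((190,125),.014)]])
Q=[onz(*f2p(*p),z)for p,z in [((576,100),0),((726,168),.014),((664,310),.014)]];print('mirror',(Q[0]+Q[2])/2)
print('lens f3',onz(*f3p(192,97),.01)); print('cube f3',onz(*f3p(423,96),.01),'head',np.mean([onz(*f3p(*p),.104) for p in[(347,97),(440,80),(457,165),(365,185)]],0))
Q=[onz(*f3p(*p),z)for p,z in [((655,107),0),((661,228),.014),((598,172),.007),((719,165),.007)]];print('iris',np.mean(Q,0))
```

```text
carr +x-y [0.6164 0.2739 0.0542] 0.0002
carr -x-y [0.5551 0.2759 0.0587] 0.0
[0.58703407 0.30226377 0.062     ] [np.float64(0.0531), np.float64(0.0612), np.float64(0.0539), np.float64(0.0604)] 88.52353363890334 87.76802243329577
rail edge ang 87.52706581453292
mirror foot [ 0.4459 -0.0756  0.0097] 0.0004
mirror headtop [ 0.4154 -0.0553  0.114 ] 0.0002
slit foot [0.4574 0.103  0.0069] 0.0028
cube head [ 0.4602 -0.262   0.1028] 0.0005
cube head [ 0.4548 -0.2296  0.1053] 0.0
lens foot [ 0.4724 -0.1405  0.0094] 0.0002
iris foot L [ 0.4376 -0.3216  0.0021] 0.0002
iris bottom [ 0.4133 -0.35    0.0124] 0.0002
slit f2 [array([0.48712267, 0.09701828, 0.        ]), array([0.46431505, 0.02637582, 0.        ]), array([0.42946183, 0.03983217, 0.        ]), array([0.46144924, 0.10031795, 0.014     ])]
mirror [ 0.43258511 -0.03853541  0.007     ]
lens f3 [ 0.47274306 -0.14074034  0.01      ]
cube f3 [ 0.47322644 -0.24268861  0.01      ] head [ 0.47330308 -0.24316719  0.104     ]
iris [ 0.44027013 -0.34837652  0.007     ]
```

```bash
cat >> h.py <<'E'
PY=-1.5
U=np.array([0.0262,0.99966]); C0=np.array([.59585,-.1036])
POCK={k:C0+.088*n*U for k,n in dict(mirror=2,lens=1,iris=0,slit=-1,cube=-2).items()}
def st(m=''):
    print(m,'t',round(ctrl.current_t(),1),'pos',ctrl.current_tool_pos().round(4),'F',np.round(ctrl.current_contact_force(),1),'grip',round(ctrl.current_grip_width(),3))
def pick(x,y,yaw,z,op=.55):
    ctrl.command_gripper(op)
    ctrl.goto([x,y,z+.08],down(yaw))
    r=ctrl.move_l([x,y,z],.12,contact_N=10);st('down %s'%r)
    if r: return False
    ctrl.command_gripper(0.0);st('grip')
    ctrl.move_l([x,y,z+.034],.1);st('lift');return True
def place(p,yaw,z,via=()):
    for v in via: ctrl.move_l([v[0],v[1],z+.034],.25,ori=down(yaw))
    ctrl.move_l([p[0],p[1],z+.034],.2,ori=down(yaw));st('over')
    r=ctrl.move_l([p[0],p[1],z+.0095],.05,contact_N=6);st('placed contact=%s (goal z %.4f)'%(r,z+.010))
    return r
def release(op=.55,up=.09):
    p=ctrl.current_tool_pos();ctrl.command_gripper(op);ctrl.sleep(.2)
    ctrl.move_l([p[0],p[1],p[2]+up],.2);st('released')
E
python3 - <<'E'
from h import *
ctrl.goto([.50,.064,.25],down(-19))
if pick(.460,.064,-19,.070):
    place(POCK['slit'],PY,.070,via=[(.585,.03)])
E
```

```text
down False t 10.7 pos [0.4608 0.064  0.0708] F [0.2 0.3 0.2] grip 0.552
grip t 11.4 pos [0.46  0.064 0.07 ] F [-0.3  0.   1.5] grip 0.106
lift t 11.9 pos [0.4599 0.064  0.1038] F [ 0.2 -0.2 -4.1] grip 0.108
over t 13.8 pos [ 0.5934 -0.1904  0.104 ] F [ 0.3 -0.2 -3. ] grip 0.109
placed contact=True (goal z 0.0800) t 14.3 pos [ 0.5931 -0.1911  0.0795] F [ 1.5 -1.1  2.4] grip 0.104
```

Run:
```python
from h import *
release()
ctrl.goto([.50,-.1,.22],down(-26))
if pick(.4332,-.0385,-26,.082):
    r=place(POCK['mirror'],PY,.082)
    if ctrl.current_tool_pos()[2]<.0945: release()
```

```text
released t 15.9 pos [ 0.5929 -0.191   0.1693] F [ 0.1  0.5 -0.5] grip 0.548
down False t 18.0 pos [ 0.4339 -0.0388  0.0825] F [-0.1  0.8  0.4] grip 0.548
grip t 18.6 pos [ 0.4332 -0.0385  0.0821] F [-1.   1.   3.4] grip 0.218
lift t 19.1 pos [ 0.4331 -0.0385  0.1158] F [-0.2  0.2 -4.7] grip 0.215
over t 20.2 pos [0.5995 0.072  0.1157] F [ 0.2 -0.4 -3.8] grip 0.215
placed contact=True (goal z 0.0920) t 20.7 pos [0.5997 0.0722 0.0916] F [0.3 1.2 0.9] grip 0.221
released t 22.2 pos [0.5995 0.0721 0.1814] F [ 0.2 -0.3 -0.5] grip 0.547
```

Run:
```python
from h import *
import pickle
ctrl.goto([.45,-.14,.27],down(-90)); im,c=snap('wrist','w8.png')
pickle.dump(c,open('c8.pkl','wb'))
a=cv2.imread('pics/w2.png');d=cv2.absdiff(im,a)
cv2.imwrite('pics/w8d.png',np.hstack([cv2.resize(im,(400,300)),cv2.resize(d,(400,300))]));st()
```

```text
t 23.3 pos [ 0.4503 -0.1394  0.2693] F [ 0.5  0.7 -0.4] grip 0.552
```

View pics/w8d.png

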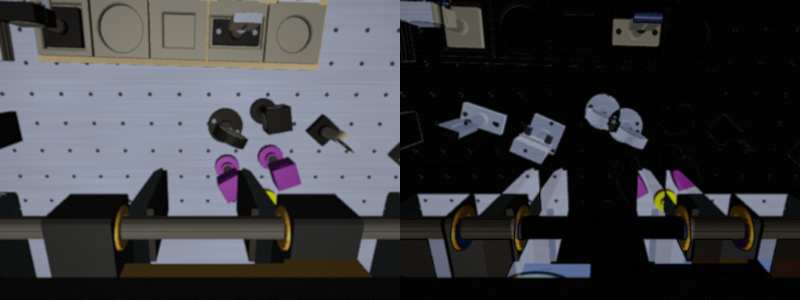

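Run:
```python
from h import *
im=cv2.imread('pics/w8.png')
c=cv2.resize(im[110:260,250:450],None,fx=4,fy=4,interpolation=cv2.INTER_CUBIC)
cv2.imwrite('pics/g8.png',np.clip(c.astype(float)*1.4+10,0,255).astype(np.uint8))
```

```text
(no output)
```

View pics/g8.png

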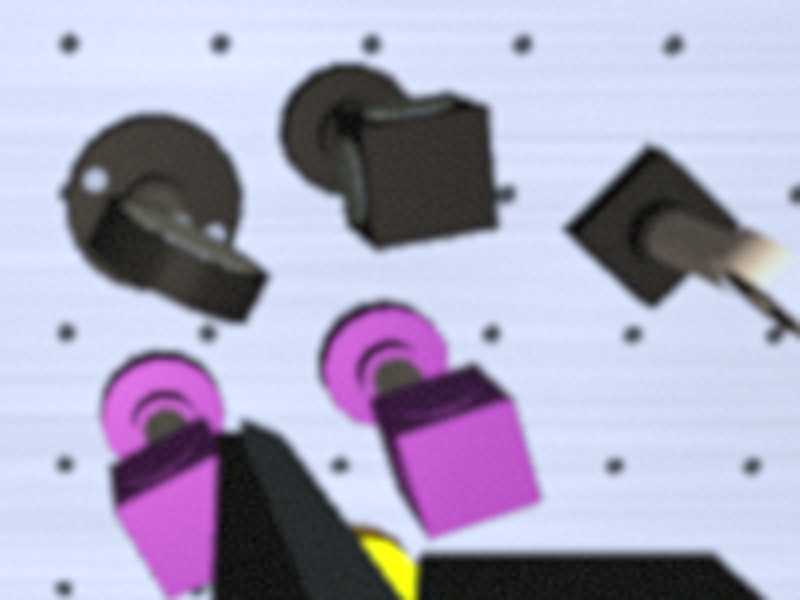

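Run:
```python
from m import *
c8=pickle.load(open('c8.pkl','rb'))
f=lambda x,y,z:onz(c8,250+x/4,110+y/4,z)
L=[f(65,201,.007),f(242,201,.014),f(154,113,0),f(154,290,.014)];print(np.mean(L,0),L[0]-L[1],L[2]-L[3])
print(ang(f(118,200,.089),f(268,275,.089)),ang(f(90,245,.089),f(245,322,.089)))
print('purple',f(163,410,.01),f(384,362,.01),'cube',f(348,129,.01))
```

```text
[ 0.44830542 -0.17940874  0.00875   ] [-0.00149774  0.05871064 -0.007     ] [ 0.0579516   0.00043876 -0.014     ]
-116.5082567529677 -116.66152957686936
purple [ 0.37411665 -0.18479875  0.01      ] [ 0.39208186 -0.26121202  0.01      ] cube [ 0.47295491 -0.24290331  0.01      ]
```

Run:
```python
from h import *
if pick(.4483,-.1794,-26.6,.072,.45):
    r=place(POCK['lens'],PY,.072)
    if ctrl.current_tool_pos()[2]<.0845:
        release(.45)
        if pick(.4732,-.2428,10.2,.074,.55):
            place(POCK['cube'],PY,.074)
            if ctrl.current_tool_pos()[2]<.0865: release()
```

```text
down False t 25.6 pos [ 0.4487 -0.1796  0.0725] F [ 0.3 -0.1  0.2] grip 0.452
grip t 26.1 pos [ 0.4483 -0.1794  0.0722] F [-0.7  1.1  6.1] grip 0.154
lift t 26.6 pos [ 0.4482 -0.1794  0.1058] F [-0.1 -0.3 -4.2] grip 0.156
over t 27.9 pos [ 0.5974 -0.0163  0.1058] F [ 0.9 -0.3 -3.5] grip 0.153
placed contact=True (goal z 0.0820) t 28.4 pos [ 0.5975 -0.0158  0.0816] F [0.4 0.2 1.5] grip 0.149
released t 29.8 pos [ 0.5973 -0.0157  0.1714] F [ 0.6  0.1 -0. ] grip 0.455
down False t 32.0 pos [ 0.4736 -0.2428  0.0744] F [-0.3  0.   0.1] grip 0.548
grip t 32.4 pos [ 0.4735 -0.243   0.0746] F [-0.9  1.   6.7] grip 0.369
lift t 32.9 pos [ 0.4731 -0.2427  0.1078] F [-0.   0.4 -4.6] grip 0.374
over t 33.6 pos [ 0.59   -0.2789  0.1072] F [-0.8 -0.4 -3.9] grip 0.371
placed contact=True (goal z 0.0840) t 34.1 pos [ 0.5903 -0.2792  0.084 ] F [ 0.3 -1.1  1.1] grip 0.371
released t 35.4 pos [ 0.5902 -0.2791  0.1739] F [-0.9 -0.4 -1. ] grip 0.546
```

Run:
```python
from h import *
if pick(.4402,-.3486,-43,.070,.45):
    place(POCK['iris'],PY,.070,via=[(.49,-.25),(.49,-.13)])
    if ctrl.current_tool_pos()[2]<.0825: release(.45)
```

```text
down False t 37.2 pos [ 0.4407 -0.3487  0.0705] F [-0.4 -0.2  0.8] grip 0.451
grip t 37.8 pos [ 0.4402 -0.3486  0.0702] F [-0.8  1.1  4.9] grip 0.131
lift t 38.3 pos [ 0.4401 -0.3485  0.1038] F [-0.7 -0.5 -3.7] grip 0.131
over t 40.5 pos [ 0.5951 -0.1042  0.1036] F [-0.1  0.4 -3.7] grip 0.126
placed contact=True (goal z 0.0800) t 41.0 pos [ 0.5951 -0.1036  0.0799] F [1.1 0.2 2.9] grip 0.132
released t 42.4 pos [ 0.5948 -0.1035  0.1696] F [-0.1  0.6 -0.3] grip 0.453
```

Run:
```python
from h import *
import pickle
D={}
for i,(x,y) in enumerate([(.5,-.1),(.42,.18),(.42,.28)]):
    ctrl.goto([x,y,.27],down(-90)); D[i]=snap('wrist',f't{i}.png')
pickle.dump(D,open('T.pkl','wb'));st()
def g(im,x0,y0,x1,y1,k,n):
    c=cv2.resize(im[y0:y1,x0:x1],None,fx=k,fy=k,interpolation=cv2.INTER_CUBIC)
    cv2.imwrite('pics/'+n,np.clip(c.astype(float)*1.4+10,0,255).astype(np.uint8))
g(D[0][0],0,30,512,250,1.5,'h0.png');g(D[1][0],110,60,310,210,4,'h1.png');g(D[2][0],200,60,400,210,4,'h2.png')
```

```text
t 45.5 pos [0.4204 0.2793 0.2698] F [-0.8 -0.6  0.2] grip 0.451
```

View pics/h0.png

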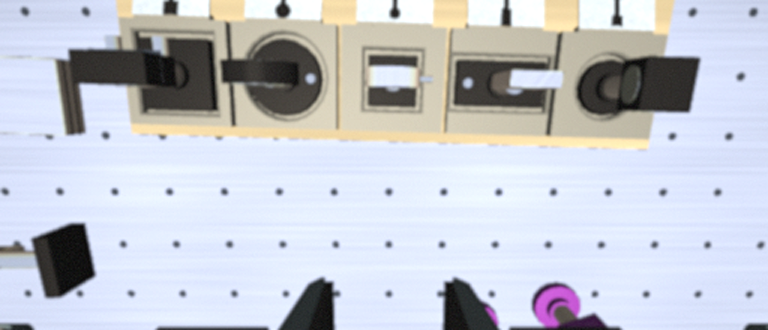

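View pics/h1.png

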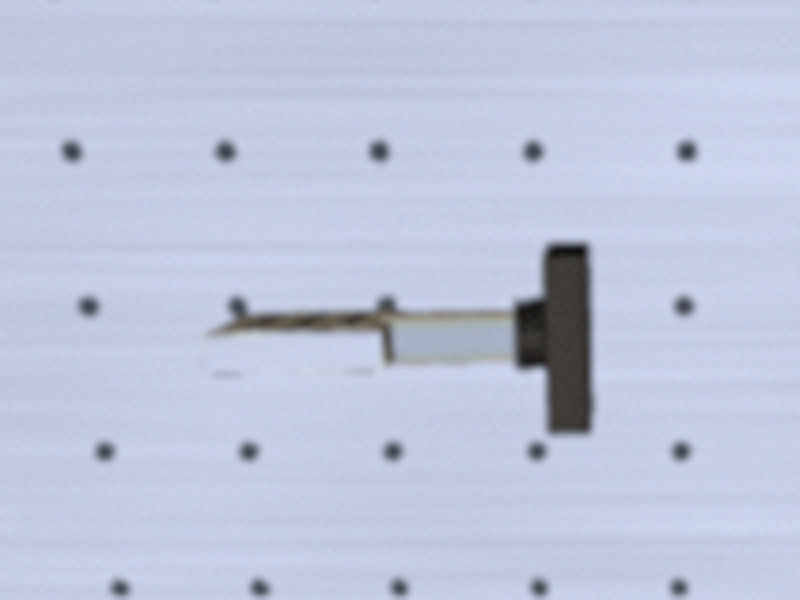

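View pics/h2.png

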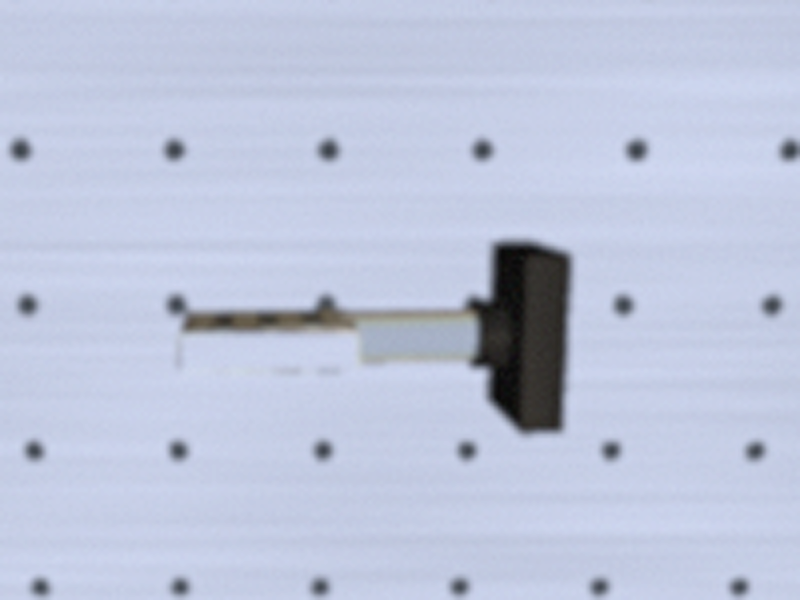

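Run:
```python
from m import *
T=pickle.load(open('T.pkl','rb'));a,b=T[1][1],T[2][1]
A=lambda x,y:(a,110+x/4,60+y/4);B=lambda x,y:(b,200+x/4,60+y/4)
for p,q in [((390,325),(358,330)),((388,362),(360,366)),((590,432),(563,430)),((549,432),(525,432)),((587,258),(570,257)),((518,316),(478,316)),((518,361),(478,361))]:
    x,e=tri([ray(*A(*p)),ray(*B(*q))]);print(x.round(4),round(e,4))
print('A foot top',[onz(*A(*p),.054)[:2].round(4) for p in[(547,258),(587,258),(590,432),(549,432)]])
print('B foot top',[onz(*B(*p),.054)[:2].round(4) for p in[(528,250),(570,257),(563,430),(525,432)]])
print('B plate top',[onz(*B(*p),.054)[:2].round(4) for p in[(182,330),(358,330),(358,368),(180,372)]])
print('A plate top',[onz(*A(*p),.054)[:2].round(4) for p in[(210,335),(390,326),(388,365),(215,375)]])
print('post z.035',[onz(*A(*p),.027)[:2].round(4) for p in[(400,316),(510,315),(510,362),(400,363)]])
# IK of placing options
for tilt in (0,10,20,30,40,50,60):
    t=np.radians(tilt) # tool approach: from horizontal(+x') down by tilt
    ya=np.radians(-1.7);ax=np.array([np.cos(ya),np.sin(ya),0]);X=-np.array([-np.sin(ya),np.cos(ya),0])
    y=np.cos(t)*ax+np.sin(t)*np.array([0,0,-1.]);R=np.stack([X,y,np.cross(X,y)],1)
    gp=np.array([.587,.302,.062+.089]);
    q=ctrl.ik(gp+y*.019,R);print(tilt,None if q is None else np.round(q))
```

```text
[0.448  0.242  0.0421] 0.0009
[0.4381 0.2419 0.0501] 0.0008
[0.4189 0.1807 0.0568] 0.0002
[0.4193 0.193  0.0604] 0.0001
[0.47   0.1816 0.0534] 0.0
[0.4501 0.2034 0.0309] 0.0002
[0.4366 0.2034 0.035 ] 0.0002
A foot top [array([0.4701, 0.1933]), array([0.4701, 0.1816]), array([0.4181, 0.1808]), array([0.4181, 0.1932])]
B foot top [array([0.472 , 0.1941]), array([0.47  , 0.1817]), array([0.4184, 0.18  ]), array([0.4178, 0.1915])]
B plate top [array([0.4487, 0.2954]), array([0.4487, 0.2431]), array([0.4373, 0.2428]), array([0.4361, 0.2962])]
A plate top [array([0.4476, 0.2938]), array([0.4502, 0.2401]), array([0.4386, 0.2413]), array([0.4356, 0.2933])]
post z.035 [array([0.4498, 0.241 ]), array([0.4501, 0.2062]), array([0.4352, 0.2064]), array([0.4348, 0.2417])]
0 [ 42.  63. 120. 224.  92. -88.]
10 [ 42.  55. 121. 224.  77. -93.]
20 [  40.   47.  120.  227.   60. -101.]
30 [  38.   39.  117.  234.   44. -112.]
40 None
50 None
60 [ 30.  30. 100. -33.  28. 148.]
```

```bash
cat > tg.py <<'E'
from h import *
tilt=np.radians(15)
def tool_from_target(F): # F cols x_t,y_t,z_t ; a = cos*y_t - sin*z_t
    a=np.cos(tilt)*F[:,1]-np.sin(tilt)*F[:,2]; x=F[:,0]
    return np.stack([x,a,np.cross(x,a)],1)
def frame_lying(yaw):
    r=np.radians(yaw);x=np.array([np.cos(r),np.sin(r),0]);y=np.array([0,0,-1.]);return np.stack([x,y,np.cross(x,y)],1)
def frame_up(yaw): # yaw of carriage x
    r=np.radians(yaw);y=np.array([np.cos(r),np.sin(r),0]);z=np.array([0,0,1.]);return np.stack([np.cross(y,z),y,z],1)
RG=tool_from_target(frame_lying(1.2));RP=tool_from_target(frame_up(-2.))
tcp=lambda gp,R: np.array(gp)+.019*R[:,1]
E
python3 - <<'E'
from tg import *
print(RG.round(2),RP.round(2),sep='\n')
f=lambda p,R:(lambda q:None if q is None else np.round(q,1))(ctrl.ik(tcp(p,R),R))
for p in ([.4428,.2305,.028],[.4428,.2305,.1],[.45,.2305,.40],[.5,.25,.45],[.45,.23,.35]): print('G',p,f(p,RG))
for p in ([.587,.302,.112],[.587,.302,.2],[.55,.30,.40],[.5,.25,.45],[.6,.30,.35]): print('P',p,f(p,RP))
E
```

```text
[[ 1.    0.01 -0.02]
 [ 0.02 -0.26  0.97]
 [ 0.   -0.97 -0.26]]
[[-0.03  0.97  0.26]
 [-1.   -0.03 -0.01]
 [ 0.   -0.26  0.97]]
G [0.4428, 0.2305, 0.028] [ 29.4  39.3  99.9 -17.5  49.3  40.6]
G [0.4428, 0.2305, 0.1] [ 29.4  32.5  97.5 -15.6  58.2  37.4]
G [0.45, 0.2305, 0.4] [ 29.   15.4  73.3 -13.4  98.1  26.7]
G [0.5, 0.25, 0.45] [ 28.3  19.5  60.2 -13.9 106.8  23.8]
G [0.45, 0.23, 0.35] [ 29.   17.   78.6 -13.2  91.4  28.3]
P [0.587, 0.302, 0.112] [ 41.4  56.  119.7 224.3  71.9 -93.1]
P [0.587, 0.302, 0.2] [  41.4   43.7  120.2  227.8   63.6 -102.3]
P [0.55, 0.3, 0.4] None
P [0.5, 0.25, 0.45] None
P [0.6, 0.3, 0.35] [  40.    24.1  114.   240.8   47.8 -127.1]
```

Run:
```python
from tg import *
ctrl.command_gripper(.45)
ctrl.goto(tcp([.4428,.2305,.13],RG),RG)
r=ctrl.move_l(tcp([.4428,.2305,.028],RG),.1,contact_N=10);st('down %s'%r)
if not r:
    ctrl.command_gripper(0.);st('grip')
    ctrl.move_l(tcp([.4428,.2305,.10],RG),.1);st('lift')
    for n in('side','scene'): snap(n,f'l_{n}.png')
    a=cv2.imread('pics/l_side.png')[200:384,180:400];b=cv2.imread('pics/l_scene.png')[120:304,290:510]
    cv2.imwrite('pics/l.png',cv2.resize(np.hstack([a,b]),(800,334),interpolation=cv2.INTER_CUBIC))
```

```text
down False t 48.2 pos [0.4432 0.2258 0.0101] F [-0.4  0.7  0.1] grip 0.449
grip t 48.8 pos [0.4431 0.2257 0.0098] F [0.1 0.7 4.9] grip 0.164
lift t 49.6 pos [0.4426 0.2254 0.0812] F [ 0.6  0.5 -4.3] grip 0.169
```

View pics/l.png

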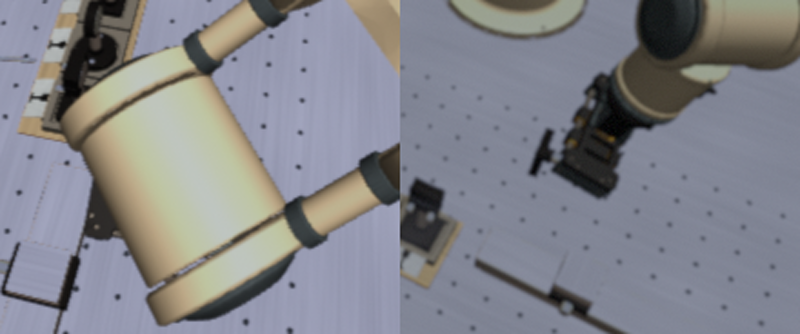

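Run:
```python
from tg import *
ctrl.move_l(tcp([.45,.2305,.40],RG),.2);st('high')
q0=np.array(ctrl.current_q());q1=np.array(ctrl.ik(tcp([.6,.30,.35],RP),RP));print(q1.round(1))
n=5
for k in range(1,n+1):
    ctrl.movej((q0+(q1-q0)*k/n).tolist());st(k)
im,c=snap('wrist','s_w.png')
for nme in('side','scene'): snap(nme,f's_{nme}.png')
cv2.imwrite('pics/s.png',np.hstack([cv2.resize(cv2.imread(f'pics/s_{k}.png'),(400,300)) for k in('scene','side')]))
```

```text
high t 51.4 pos [0.4497 0.2254 0.3808] F [ 0.5  0.  -3. ] grip 0.171
[  40.    24.1  114.   240.8   47.8 -127.1]
1 t 52.5 pos [0.2926 0.4972 0.3731] F [ 0.3  0.9 -4.6] grip 0.167
2 t 53.5 pos [0.2669 0.6605 0.5532] F [-0.1 -0.1 -4.9] grip 0.166
3 t 54.3 pos [0.4308 0.6459 0.6826] F [ 0.2  0.4 -4.7] grip 0.173
4 t 55.3 pos [0.6155 0.4887 0.5936] F [ 0.5 -0.  -3. ] grip 0.168
5 t 56.4 pos [0.6189 0.2999 0.3462] F [ 0.7  0.  -3. ] grip 0.165
```

View pics/s.png

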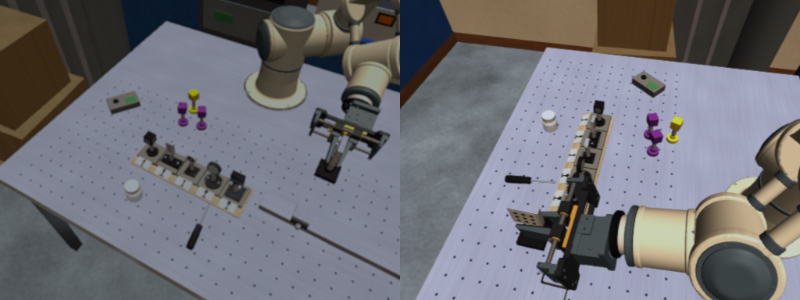

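View pics/s_w.png

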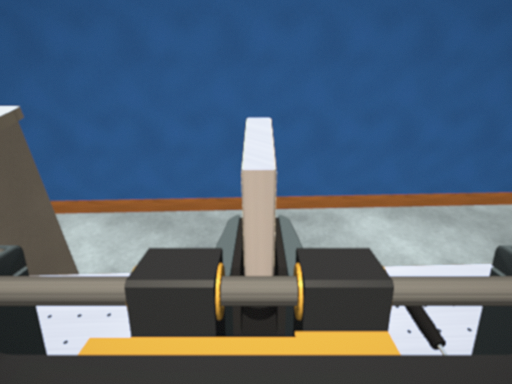

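Run:
```python
from tg import *
C=[.587,.302]
ctrl.move_l(tcp([*C,.22],RP),.15);st()
ctrl.move_l(tcp([*C,.135],RP),.12);ctrl.sleep(.3);st('above')
for nme in('side','scene','wrist'): snap(nme,f'p_{nme}.png')
a=cv2.imread('pics/p_side.png')[200:384,100:340];b=cv2.imread('pics/p_scene.png')[170:354,250:490]
cv2.imwrite('pics/p.png',cv2.resize(np.hstack([a,b]),(800,307),interpolation=cv2.INTER_CUBIC))
```

```text
t 57.6 pos [0.6056 0.3015 0.216 ] F [ 0.2  1.1 -3.7] grip 0.168
above t 58.8 pos [0.6054 0.3014 0.1307] F [ 0.3  0.1 -4.2] grip 0.169
```

View pics/p.png

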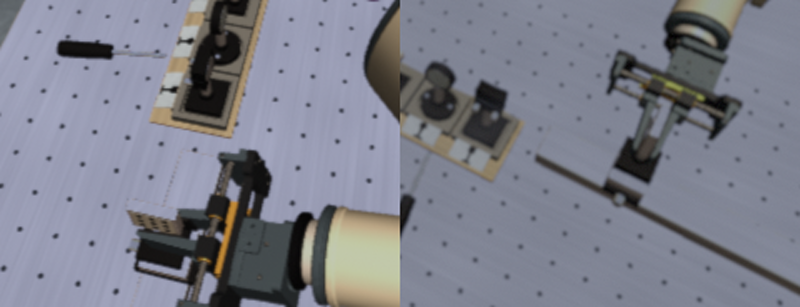

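Run:
```python
from tg import *
C=[.587,.302]
r=ctrl.move_l(tcp([*C,.106],RP),.03,contact_N=4);p=ctrl.current_tool_pos();st('contact %s'%r)
print('foot underside z est',p[2]+.019*.2588-.05)
for nme in('side','scene'): snap(nme,f'q_{nme}.png')
a=cv2.imread('pics/q_side.png')[200:384,100:340];b=cv2.imread('pics/q_scene.png')[170:354,250:490]
cv2.imwrite('pics/q.png',cv2.resize(np.hstack([a,b]),(800,307),interpolation=cv2.INTER_CUBIC))
```

```text
contact True t 59.7 pos [0.6053 0.3013 0.1066] F [-2.3 -1.   5.2] grip 0.169
foot underside z est 0.061502564041044386
```

View pics/q.png

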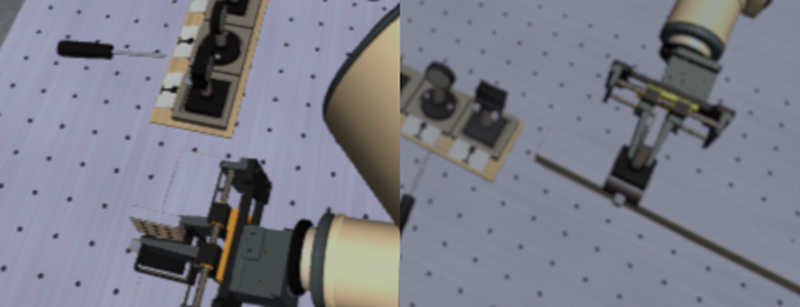

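Run:
```python
from tg import *
p=ctrl.current_tool_pos()
ctrl.command_gripper(.45);ctrl.sleep(.3)
ctrl.move_l(p-RP[:,1]*.10,.08);st('back')
im,c=snap('wrist','r_w.png')
for nme in('side','scene'): snap(nme,f'r_{nme}.png')
a=cv2.imread('pics/r_side.png')[200:384,100:340];b=cv2.imread('pics/r_scene.png')[170:354,250:490]
cv2.imwrite('pics/r.png',cv2.resize(np.hstack([a,b]),(800,307),interpolation=cv2.INTER_CUBIC))
```

```text
back t 62.0 pos [0.5092 0.3045 0.1325] F [ 0.2  0.4 -0.2] grip 0.451
```

View pics/r.png

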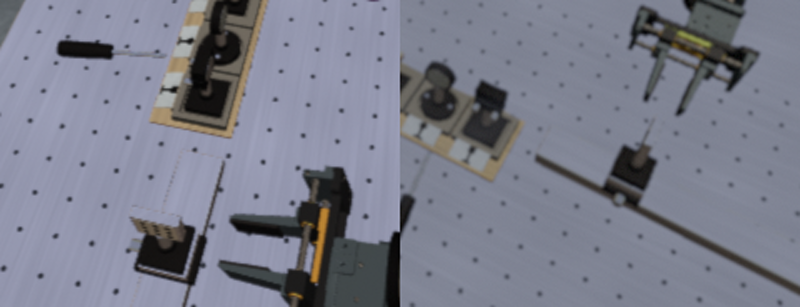

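View pics/r_w.png

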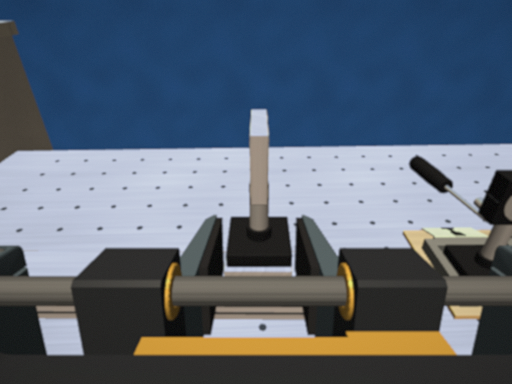

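Run:
```python
from tg import *
import pickle
try: ctrl.move_l([.51,.30,.25],.15); st('up')
except ctrl.MotionError as e: print(e); ctrl.move_l([.51,.30,.19],.15); st('up')
q0=np.array(ctrl.current_q());print(q0.round(1))
q1=np.array([29,15.4,73.3,-13.4,98.1,26.7])
qm=q0+(q1-q0)*.5; 
ctrl.movej(qm.tolist());st('mid');ctrl.movej(q1.tolist());st('home')
ctrl.goto([.50,.30,.30],down(-90));W=snap('wrist','z1.png')
V=snap('scene','z_scene.png');
ctrl.goto([.50,-.10,.30],down(-90));W2=snap('wrist','z2.png')
ctrl.goto([.50,-.24,.30],down(-90));W3=snap('wrist','z3.png')
S=snap('side','z_side.png')
pickle.dump([W[1],W2[1],W3[1]],open('Z.pkl','wb'));st()
def g(im,x0,y0,x1,y1,k,n):
    c=cv2.resize(im[y0:y1,x0:x1],None,fx=k,fy=k,interpolation=cv2.INTER_CUBIC)
    cv2.imwrite('pics/'+n,np.clip(c.astype(float)*1.4+10,0,255).astype(np.uint8))
g(W[0],170,40,370,190,4,'z1c.png');g(W2[0],60,30,460,140,2,'z2c.png');g(W3[0],0,30,400,140,2,'z3c.png');g(S[0],120,80,360,384,1.9,'zs.png')
```

```text
up t 63.1 pos [0.51   0.2999 0.2494] F [-1.3 -0.  -0.9] grip 0.452
[  51.8   35.3  126.9  239.3   65.  -105.8]
mid t 65.1 pos [0.2265 0.6928 0.5571] F [-0.2  0.1  0.5] grip 0.449
home t 67.1 pos [0.4502 0.2258 0.3816] F [-0.1 -0.4  0.6] grip 0.454
 t 70.9 pos [ 0.5002 -0.239   0.3   ] F [-0.3 -0.7  0.6] grip 0.45
```

View pics/z1c.png

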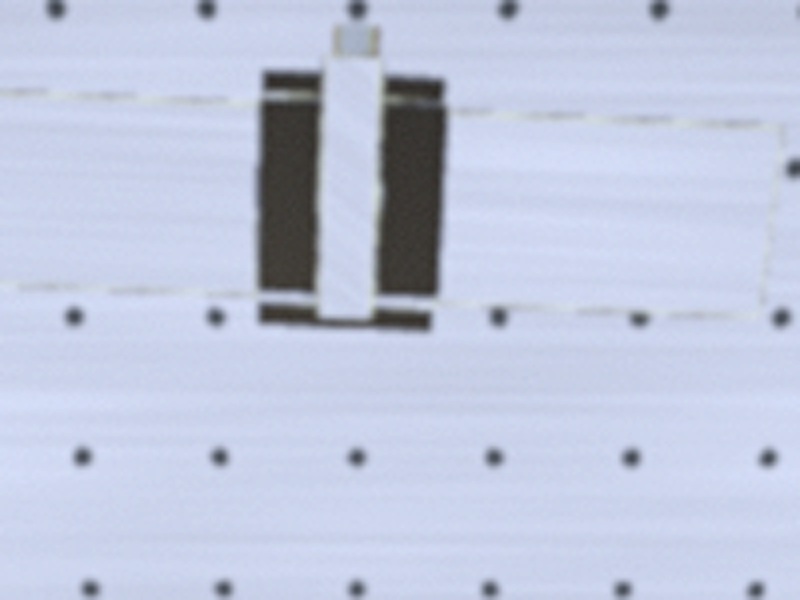

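View pics/z2c.png

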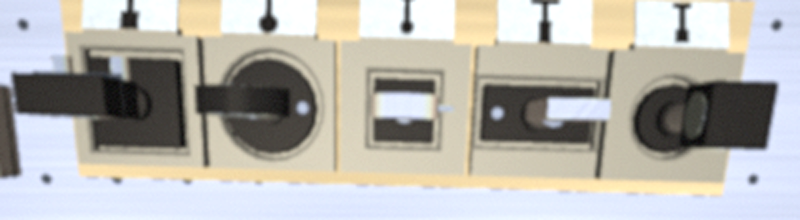

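View pics/z3c.png

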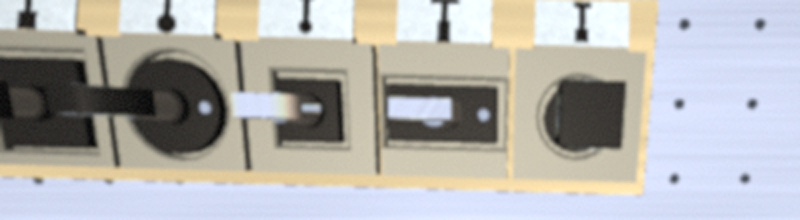

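View pics/zs.png

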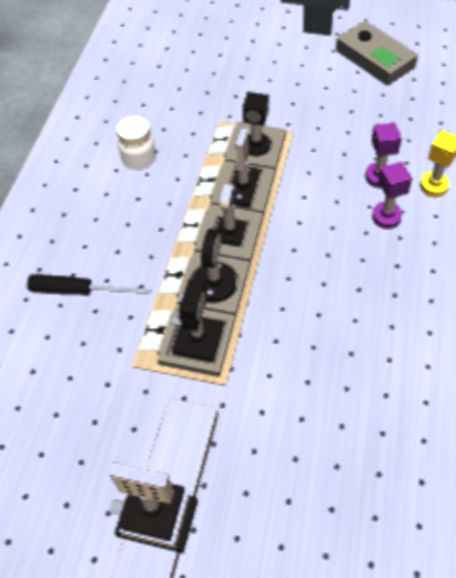

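Run:
```python
from h import *
import pickle
c=pickle.load(open('Z.pkl','rb'))[0]
f=lambda x,y,z:onz(c,170+x/4,40+y/4,z)
P=[f(*p,.076) for p in[(262,100),(444,107),(438,297),(260,291)]];print(np.mean(P,0),[np.linalg.norm(P[i]-P[(i+1)%4]).round(4) for i in range(4)])
Q=[f(*p,.178) for p in[(325,57),(384,57),(374,320),(317,318)]];print(np.mean(Q,0),[np.linalg.norm(Q[i]-Q[(i+1)%4]).round(4) for i in range(4)],np.degrees(np.arctan2(*(Q[0]-Q[3])[[1,0]])))
ctrl.sleep(.5);st();ctrl.sign_off()
```

```text
[0.58779119 0.30121018 0.076     ] [np.float64(0.0518), np.float64(0.0527), np.float64(0.0527), np.float64(0.0528)]
[0.58795744 0.30118406 0.178     ] [np.float64(0.0123), np.float64(0.0538), np.float64(0.0126), np.float64(0.0534)] -2.190121617380296
 t 71.4 pos [ 0.5    -0.2399  0.3   ] F [ 0.3 -0.1 -0.2] grip 0.452
the job is handed in; nothing more can be done
```

I put all five optics into their own pockets and stood the target on the carriage, then handed the job in at about 71 s. The verdict isn't reported back, so what follows is from my own checks.

- **Optics:** the slit, mirror, lens, cube and iris each went down to within about 0.5 mm of floor depth. The last wrist and side views show every foot inside its pocket and upright. The lens was found knocked about 45 mm aside before its turn. I measured it again and picked it from its new place.
- **Target:** I gripped it by the post, turned it upright and lowered it until it touched. Its underside was then at 61.5 mm, against the 62 mm given. The last view puts its foot centre at (0.588, 0.301), against (0.587, 0.302) measured for the carriage. The plate top sits directly over the foot, and the plate is square to the rail to within about 1°.
- **Bystanders:** I did not touch the driver, jar, meter or the purple and yellow look-alikes, and none looks moved in the last side picture. I checked that by eye only, not by measurement.
- **Disagreement:** two-view triangulation put the carriage top at 54–59 mm. The two views were close together, so I trusted the touch reading over it. No other check failed.

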